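# Seat a drilling template on its locating pins and close the keeper

### The arm

A 6-joint arm with a two-finger parallel gripper is mounted at the origin on the work surface. World frame = base frame: x ahead of the robot, y to its left, z up, the work surface at z = 0. Lengths are in m, angles in rad, forces in N, time in s.
With the tool pointing down it reaches from about 0.3 to 0.775 m from the base axis. Payload 14.6 kg.
Tool frame: the origin (TCP) lies on the centre line of the jaws, within the pads' length; the fingertips stand 8 mm ahead of it and the grasp point (between the pads) lies 11 mm behind it; z points along the fingers, y is the line along which they close (so a half turn about z gives the same grasp; the last joint's range is limited). The gripper opens to 85 mm and grips with 20 to 120 N. Pads are 22 mm wide; open, the fingers measure 114 mm over their backs; the gripper's body (76 mm by 85 mm) begins 54 mm behind the grasp point. The pads swing forward as they close: fully open they stand 13 mm farther back than shut.
Start: joints at [-1.236, 0.3, 1.521, -0, 1.321, -0.067], TCP at [0.215, -0.506, 0.239] pointing down, gripper open.
Joint ranges: [-3.03, 3.03], [-0.79, 2.21], [0.23, 2.52], [-1.04, 4.18], [0, 3.07], [-2.55, 2.55]. Speed limits (rad/s): [2.22, 2.22, 2.57, 3.14, 3.14, 3.14].

### API

Orientations are given as a unit quaternion [x, y, z, w].
In Python, from plant import * gives the robot as it stands. The module is installed in compiled form; this text tells all that it offers.
- The arm moves only by the tool apply_moves, never from a script. Its arguments are lists of equal length, an entry for each row: "offset": the shift along the tool's x, y, z as a fraction of full scale, a list of three; "rotation": the turn, a rotation vector about the tool's x, y, z as a fraction of full scale, a list of three; "grip": the gripper command: -1 is fully open, 1 is shut, values between are in proportion. In form: {"offset": [[tx, ty, tz], ...], "rotation": [[ax, ay, az], ...], "grip": [grip, ...]}. A call has 1 to 8 rows; each row shifts and turns the commanded pose from where the row before left it, along the tool's axes as they then stand; what a row does not reach is not made up. Full scale, the value 1, is 25 cm for a shift and 60 degrees for a turn. A row lasts 1/12 s, in which the tool goes at most 41.7 mm and 7.16 degrees, less where a joint would pass 70% of its speed; a pose out of reach is approached as far as the arm can. A call with a number of a shift or a turn outside -1 to 1 is refused whole. A call with a gripper value outside its range is refused whole. The fingers move at their own pace and stop on an object; "force" is the grip in N (left out, the last holds). Time passes only in rows, so rows that do not move let the fingers close. It gives the time, the measured TCP pose, the force, the opening and the grip force at its end, in the units of the state.
- sense(): the state, without advancing time (a new reading comes with each control period).
- snapshot(name): name is "scene" or "top" or "wrist"; returns a dict with "color" (400x640x3 uint8, red, green, blue), "fov_y" (degrees; the focal length in pixels is half the picture's height over the tangent of half this angle, whatever the lens; pixels are square), "cx", "cy" (the principal point, pixels), "R" (3x3) and "t" (3): a world point X has camera coordinates R X + t; the wrist camera has in their place "T_tool_cam" (4x4, takes a point from camera to tool coordinates, whose origin is the TCP and whose axes are the flange's). Camera axes: x right, y down, z forward; pixel columns grow to the right and rows downward; lengths in m; the calibration is good to about 2 mm. A picture is of the moment at which its call begins: read the wrist's pose just before it. There is no depth.
- job_done(): hands the job in; it is judged then, once.
The state is a dict: "t": time; "joint_positions": joint angles; "joint_velocities": joint speeds; "joint_torque": joint torques, N m; "tcp_pos": TCP position; "ee_rot": TCP orientation; "force": force on the tool from outside, world axes, zero at the start; "moment": the same for the moment, N m; "grip_width": opening from 0.0 (shut) to 1.0 (fully open); "finger_force": force on a finger pad.
Only numpy, scipy, OpenCV 4.12 (cv2) and the standard library are available. Lean on these libraries where they do the work, as an engineer would, in place of code of your own. Each camera call takes 0.05 s, during which the arm holds its last target. There are 200 camera calls.

### The job

Take the flat drilling template by its grip and lay it gently, without dropping or forcing it, on the bed of the drilling fixture so that its two holes drop over the two locating pins and it lies flat and fully home: the pins were reset along their slots, so feel for them by sliding the template lightly on top of them. Then swing the keeper arm fully in over the template's edge and let go of everything, leaving the drill, the oil bottle and the bins of bolts alone.

Things in the scene. Friction and masses are not known exactly. Their poses are not given: they have to be found in the camera images.
- template_grip (a point): Loose aluminium drilling template, about 0.4 kg: plate 120 (x) x 170 (y) x 6 mm, lying flat, with a black upright grip bar 14 (x) x 50 (y) x 44 mm high on its middle. Point: grip's centre, 28 mm above the plate's underside; z up. Two through holes, 12 (x) x 16 (y) mm, at x = 0, y = -65 and +65 mm; small dark marks by the grip are not holes. Same when turned half round.
- bed (a point): Centre of the top face of the drilling fixture's bed: dark steel slab 220 x 220 x 25 mm fixed on the bench, axes along its sides, z up, a bright strip set flush along x. Seated, the template lies flat on it, y axes parallel (either way), its grip point 28 mm above the bed; on the pin tops it is 10 mm higher. Over 80 N on bed or pins, or a drop, damages them.
- slots (a point): Midpoint, on the bed's top, between two flush dark slots along the bed's x, at y = -65 and +65 mm; coincides with bed. A steel pin stands in each, both at the same x, set by hand anywhere from -20 to +20 mm and not measured; they hold firm. Pins: 9 mm diameter, 10 mm tall with a flat top.
- keeper (a joint): Keeper arm angle, rad: 0 = swung out, pointing along the bed's -y; grows clockwise seen from above to the stop at 1.6, pointing along the bed's -x over the template's edge. Starts at 0 to 0.35, stays where left; about 2 N at the knob moves it. Flat bar 16 x 6 mm, 66 mm long, underside 7.5 mm above the bed: passes 1.5 mm over a seated template, blocked by one not home.
- keeper_axis (a point): The keeper arm's upright axis, at the height of the bed's top; at x = +98, y = -60 mm in the bed's frame. A steel post 20 mm in diameter, 24 mm tall.
- keeper_knob (a point): Middle of the upright black round knob near the end of the keeper arm, 56 mm from the arm's axis: 14 mm in diameter, 36 mm tall, standing on the arm, its top 50 mm and this point 32 mm above the bed.
- bin: Red open parts bin with bolts, 100 x 140 x 60 mm, a bystander; origin at the centre of its underside.
- tray: Open cardboard tray with bolts, 110 x 260 x 55 mm, a bystander; origin at the centre of its underside.
- drill: Green and black cordless drill standing on its battery, about 200 mm tall and 200 mm long, a bystander; origin at the centre of its underside.
- oil: White plastic oil bottle, 50 mm in diameter, 130 mm tall, a bystander; origin at the centre of its underside.
Not all that is in view belongs to the job. There is more than one size of the part that bears template_grip; the job needs the middle-sized.

How it is judged:
By the outcome, as a careful person would: the job done as asked, in the order asked, and still so for the second after the job is handed in, with the robot touching nothing.
It also fails if it takes over 72 s, if anything falls off the work surface, if the arm or the gripper's body presses on something with over 40 N, if the wrist force passes 120 N, or if a joint passes its speed limit or range.

## Working session

There is one attempt and no reset: what is moved stays moved. The work goes in short steps, Python scripts to look and compute and a tool call to move; the robot and the scene stay as the last step left them, time stands still between calls to the robot, and variables do not carry over. Pictures are saved under pics/ and viewed, at most 10 in all, crops included, and the job is handed in when it is done.

Besides the shell and the picture viewer there is one more tool, called after ">>>" as name(argument=value, ...) on one line, values as JSON. apply_moves: Moves the arm, as the interface text tells. Shift numbers are shares of 25 cm and turn numbers shares of 60 degrees, none past 1 either way. Its arguments: {"type":"object","properties":{"offset":{"type":"array"},"rotation":{"type":"array"},"grip":{"type":"array"},"force":{"type":"number"}},"required":["offset","rotation","grip"]}

```bash
mkdir -p pics
cat > h.py <<'E'
from plant import *
import numpy as np, cv2
from scipy.spatial.transform import Rotation as Ro
def cam(name):
    s=sense(); d=snapshot(name)
    f=200/np.tan(np.radians(d["fov_y"])/2)
    if "R" in d: R=np.array(d["R"]);t=np.array(d["t"])
    else:
        T=np.array(d["T_tool_cam"]); W=np.eye(4); W[:3,:3]=Ro.from_quat(s["ee_rot"]).as_matrix(); W[:3,3]=s["tcp_pos"]
        M=np.linalg.inv(W@T); R=M[:3,:3];t=M[:3,3]
    return d["color"],dict(f=f,cx=d["cx"],cy=d["cy"],R=R,t=t)
def ray(c,u,v,z):
    o=-c["R"].T@c["t"]; r=c["R"].T@np.array([(u-c["cx"])/c["f"],(v-c["cy"])/c["f"],1])
    return o+r*(z-o[2])/r[2]
def proj(c,X):
    p=c["R"]@np.array(X)+c["t"]; return p[0]/p[2]*c["f"]+c["cx"],p[1]/p[2]*c["f"]+c["cy"]
def save(n,im): cv2.imwrite("pics/%s.png"%n,im[:,:,::-1])
E
python3 - <<'E'
from h import *
import pickle
C={}
for n in("scene","top"):
    im,c=cam(n); save(n,im); C[n]=(im,c); print(n,c["f"],c["cx"],c["cy"],-c["R"].T@c["t"],c["R"])
pickle.dump(C,open("c.pkl","wb"))
print(sense())
E
```

```text
scene 490.43416596538424 317.84435005415867 198.68045102201023 [0.97256852 0.69841411 1.12471478] [[-0.83809146  0.54551634  0.00382479]
 [ 0.42871622  0.66295153 -0.61375702]
 [-0.33735013 -0.51274477 -0.78948571]]
top 372.05964764411874 316.1709720973688 193.51572353447528 [0.43060543 0.0034464  1.34233475] [[-0.01367581 -0.99989978  0.00366134]
 [-0.99904446  0.01351191 -0.04156444]
 [ 0.0415108  -0.00422627 -0.99912912]]
{'t': 0.1, 'joint_positions': array([-1.23557059e+00,  3.00414864e-01,  1.52151469e+00,  5.01566904e-05,
        1.32069028e+00, -6.65985817e-02]), 'joint_velocities': array([-0.00160824, -0.00171522, -0.00207499, -0.00029872,  0.00046631,
       -0.00074635]), 'joint_torque': array([ 7.31694145e-04, -5.44377851e+01, -3.62369120e+01, -1.34005104e-04,
        3.02109111e-03,  3.02857643e-05]), 'tcp_pos': array([ 0.21504782, -0.50600254,  0.23878024]), 'ee_rot': array([ 9.79886064e-01,  1.99557103e-01, -4.46994197e-05, -5.12222036e-04]), 'force': array([-0.58025833, -0.6750497 , -0.53794741]), 'moment': array([-0.02441737,  0.06916311,  0.00256029]), 'finger_force': 0.0, 'grip_width': 1.0052698975939862}
```

View pics/top.png

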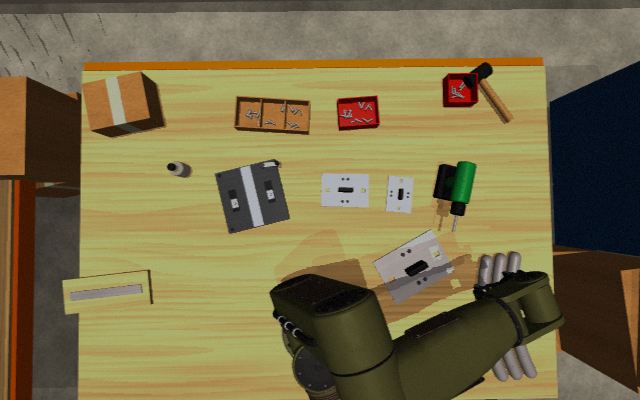

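View pics/scene.png

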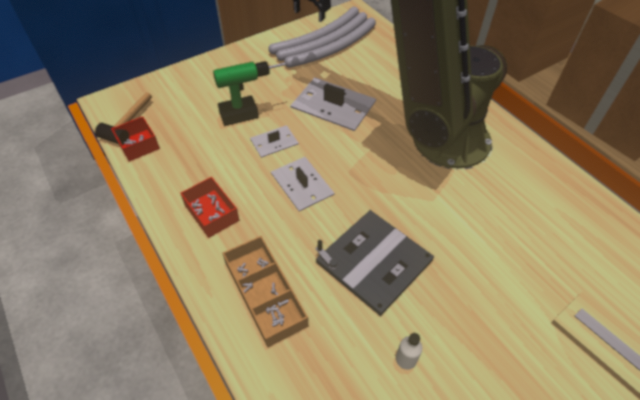

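The top view shows the middle-sized template at about (345,190), the bed at about (252,196) with its strip running up the image, and the keeper at its upper right corner (272,163). The scene view agrees: template (302,182), bed (376,260), knob (320,245).

Run:
```python
from h import *
import pickle
C=pickle.load(open("c.pkl","rb")); im,c=C["top"]
hsv=cv2.cvtColor(im,cv2.COLOR_RGB2HSV)
m=(hsv[:,:,1]<60).astype(np.uint8)*255
for nm,(u0,v0,u1,v1),z in(("plate",(310,160,380,220),.006),("bed",(200,145,305,245),.025)):
    s=np.zeros_like(m); s[v0:v1,u0:u1]=m[v0:v1,u0:u1]
    s=cv2.morphologyEx(s,cv2.MORPH_CLOSE,np.ones((5,5)))
    k=max(cv2.findContours(s,0,2)[0],key=cv2.contourArea)
    P=np.array([ray(c,*p[0],z)[:2] for p in k],np.float32)
    print(nm,cv2.minAreaRect(P))
g=(hsv[:,:,2]<70).astype(np.uint8); s=np.zeros_like(g); s[178:200,330:362]=g[178:200,330:362]
ys,xs=np.nonzero(s); print(xs.mean(),ys.mean(),ray(c,xs.mean(),ys.mean(),.05),ray(c,xs.mean(),ys.mean(),.03))
```

```text
plate ((0.4993137717247009, -0.10447630286216736), (0.16948695480823517, 0.11887487769126892), 89.21808624267578)
bed ((0.4826943576335907, 0.21951185166835785), (0.2178703397512436, 0.23061874508857727), 13.23640251159668)
345.19354838709677 188.82258064516128 [ 0.49927393 -0.10321358  0.05      ] [ 0.50033664 -0.10486424  0.03      ]
```

>>> apply_moves(offset=[[0, 0, 0], [0, 0, 0], [0, 0, 0], [0, 0, 0], [0, 0, 0], [0, 0, 0], [0, 0, 0], [0, 0, 0]], rotation=[[0, 0, -0.115], [0, 0, -0.115], [0, 0, -0.115], [0, 0, -0.115], [0, 0, -0.115], [0, 0, -0.115], [0, 0, -0.115], [0, 0, -0.115]], grip=[-1, -1, -1, -1, -1, -1, -1, -1])

```text
t: 0.77
tcp_pos: [0.215, -0.5061, 0.2389]
ee_rot: [0.774, 0.633, 0.0, -0.0]
force: [0.2, -0.3, -0.8]
grip_width: 0.996
finger_force: 0.0
```

>>> apply_moves(offset=[[0, 0, 0], [0, 0, 0], [0.1, 0.07, 0.01], [0.1, 0.07, 0.01], [0.1, 0.07, 0.01], [0.1, 0.07, 0.01], [0.1, 0.07, 0.01], [0.1, 0.07, 0.01]], rotation=[[0, 0, -0.092], [0, 0, -0.092], [0, 0, 0], [0, 0, 0], [0, 0, 0], [0, 0, 0], [0, 0, 0], [0, 0, 0]], grip=[-1, -1, -1, -1, -1, -1, -1, -1])

```text
t: 1.43
tcp_pos: [0.3225, -0.3562, 0.224]
ee_rot: [0.712, 0.702, 0.0, -0.0]
force: [0.2, -0.4, -0.5]
grip_width: 1.0
finger_force: 0.0
```

>>> apply_moves(offset=[[0.1, 0.07, 0.01], [0.1, 0.07, 0.01], [0.1, 0.07, 0.01], [0.1, 0.07, 0.01], [0.1, 0.07, 0.01], [0.1, 0.07, 0.01], [0.1, 0.07, 0.01], [0.1, 0.07, 0.01]], rotation=[[0, 0, 0], [0, 0, 0], [0, 0, 0], [0, 0, 0], [0, 0, 0], [0, 0, 0], [0, 0, 0], [0, 0, 0]], grip=[-1, -1, -1, -1, -1, -1, -1, -1])

```text
t: 2.1
tcp_pos: [0.4651, -0.1579, 0.204]
ee_rot: [0.712, 0.703, -0.0, -0.0]
force: [-0.2, -0.8, 1.2]
grip_width: 1.003
finger_force: 0.0
```

>>> apply_moves(offset=[[0.11, 0.068, 0], [0.106, 0.066, 0], [0, 0, 0]], rotation=[[0, 0, 0], [0, 0, 0], [0, 0, 0]], grip=[-1, -1, -1])

```text
t: 2.35
tcp_pos: [0.5004, -0.1021, 0.2039]
ee_rot: [0.71, 0.704, 0.0, -0.0]
force: [-0.3, -0.6, -0.0]
grip_width: 1.004
finger_force: 0.0
```

Run:
```python
from h import *
im,c=cam("wrist"); save("w1",im); import pickle; pickle.dump((im,c),open("w1.pkl","wb"))
s=sense(); print(s["tcp_pos"],s["ee_rot"]); print(snapshot("wrist")["T_tool_cam"]); print(proj(c,[.4995,-.104,.05]))
```

```text
[ 0.49944776 -0.10387233  0.20379904] [ 7.10484228e-01  7.03712997e-01 -1.46513550e-04 -3.97155327e-04]
[[-4.62599957e-04 -9.61793717e-01 -2.73774784e-01  6.86811021e-02]
 [ 9.99999097e-01 -7.90388604e-04  1.08699293e-03  1.34139972e-04]
 [-1.26185144e-03 -2.73774034e-01  9.61793214e-01 -1.33319895e-01]
 [ 0.00000000e+00  0.00000000e+00  0.00000000e+00  1.00000000e+00]]
(np.float64(319.1419287041347), np.float64(188.2626833741027))
```

View pics/w1.png

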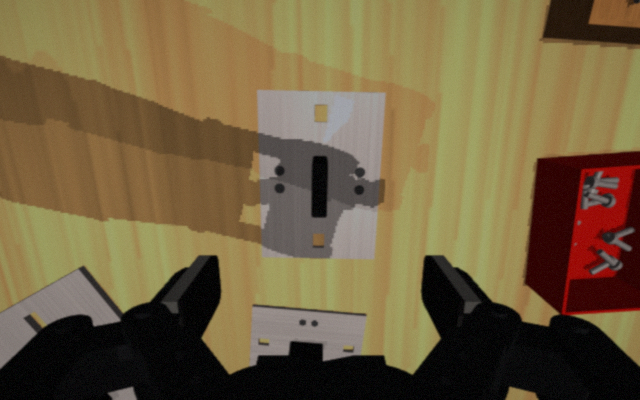

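The wrist view shows the template's holes at (321,113) and (318,240), with the grip bar at (319,186). I'll use the holes to fix its centre and yaw.

Run:
```python
from h import *
import pickle
im,c=pickle.load(open("w1.pkl","rb"))
hsv=cv2.cvtColor(im,cv2.COLOR_RGB2HSV)
m=((hsv[:,:,1]>60)).astype(np.uint8)
P=[]
for b in((305,100,337,125),(305,229,332,251)):
    s=np.zeros_like(m); s[b[1]:b[3],b[0]:b[2]]=m[b[1]:b[3],b[0]:b[2]]
    k=max(cv2.findContours(s,0,2)[0],key=cv2.contourArea); r=cv2.minAreaRect(k); print(r); P.append(ray(c,*r[0],.004)); print(P[-1])
d=P[0]-P[1]; print("ctr",(P[0]+P[1])/2,np.linalg.norm(d),"yaw of y",np.degrees(np.arctan2(d[1],d[0])))
g=(hsv[:,:,2]<25).astype(np.uint8); s=np.zeros_like(g); s[145:225,304:336]=g[145:225,304:336]
k=max(cv2.findContours(s,0,2)[0],key=cv2.contourArea); r=cv2.boundingRect(k);print(r); 
print(ray(c,r[0]+r[2]/2,r[1],.05),ray(c,r[0]+r[2]/2,r[1]+r[3],.05))
```

```text
((320.5, 113.0), (16.0, 11.0), 90.0)
[ 0.50133676 -0.04169564  0.004     ]
((318.0, 239.5), (13.0, 12.0), 90.0)
[ 0.49738993 -0.1708352   0.004     ]
ctr [ 0.49936335 -0.10626542  0.004     ] 0.12919985934902947 yaw of y 88.24944238155179
(312, 156, 15, 61)
[ 0.50011986 -0.07586881  0.05      ] [ 0.49952277 -0.13035794  0.05      ]
```

>>> apply_moves(offset=[[0, 0, 0.12], [0, 0, 0.12], [0, 0, 0.12], [0, 0, 0.12], [0, 0, 0.12], [0, 0, 0.09], [0, 0, 0.04], [0, 0, 0]], rotation=[[0, 0, 0.02], [0, 0, 0], [0, 0, 0], [0, 0, 0], [0, 0, 0], [0, 0, 0], [0, 0, 0], [0, 0, 0]], grip=[-1, -1, -1, -1, -1, -1, -1, -1])

```text
t: 3.12
tcp_pos: [0.4974, -0.1063, 0.02]
ee_rot: [0.719, 0.695, -0.001, -0.002]
force: [-0.3, -0.1, 0.3]
grip_width: 0.996
finger_force: 0.0
```

>>> apply_moves(offset=[[0, 0, 0], [0, 0, 0], [0, 0, 0], [0, 0, 0], [0, 0, 0], [0, 0, 0], [0, 0, 0], [0, 0, 0]], rotation=[[0, 0, 0], [0, 0, 0], [0, 0, 0], [0, 0, 0], [0, 0, 0], [0, 0, 0], [0, 0, 0], [0, 0, 0]], grip=[1, 1, 1, 1, 1, 1, 1, 1], force=50)

```text
t: 3.78
tcp_pos: [0.4991, -0.1059, 0.0224]
ee_rot: [0.719, 0.695, 0.0, 0.0]
force: [-2.3, 0.9, 7.1]
grip_width: 0.158
finger_force: 50.5
```

>>> apply_moves(offset=[[0, 0, 0], [0, 0, 0], [0, 0, 0], [0, 0, 0], [0, 0, -0.1], [0, 0, -0.15], [0, 0, -0.15], [0, 0, -0.15]], rotation=[[0, 0, 0], [0, 0, 0], [0, 0, 0], [0, 0, 0], [0, 0, 0], [0, 0, 0], [0, 0, 0], [0, 0, 0]], grip=[-1, -1, -1, -1, -1, -1, -1, -1])

```text
t: 4.45
tcp_pos: [0.4983, -0.1057, 0.1608]
ee_rot: [0.719, 0.695, -0.0, -0.0]
force: [0.4, -0.1, -0.7]
grip_width: 0.999
finger_force: 0.0
```

>>> apply_moves(offset=[[0.134, -0.0125, -0.05], [0.134, -0.0125, -0.05], [0.134, -0.0125, -0.05], [0.134, -0.0125, -0.05], [0.134, -0.0125, 0], [0.134, -0.0125, 0], [0.134, -0.0125, 0], [0.134, -0.0125, 0]], rotation=[[0, 0, 0], [0, 0, 0], [0, 0, 0], [0, 0, 0], [0, 0, 0], [0, 0, 0], [0, 0, 0], [0, 0, 0]], grip=[-1, -1, -1, -1, -1, -1, -1, -1])

```text
t: 5.12
tcp_pos: [0.4824, 0.1645, 0.2094]
ee_rot: [0.719, 0.695, 0.0, 0.0]
force: [0.5, -0.4, 0.6]
grip_width: 1.003
finger_force: 0.0
```

>>> apply_moves(offset=[[0, 0, 0], [0, 0, 0]], rotation=[[0, 0, 0], [0, 0, 0]], grip=[-1, -1])

```text
t: 5.28
tcp_pos: [0.4825, 0.1641, 0.2091]
ee_rot: [0.718, 0.696, -0.0, -0.0]
force: [-0.8, -0.3, -0.9]
grip_width: 0.999
finger_force: 0.0
```

Run:
```python
from h import *
im,c=cam("wrist"); save("w2",cv2.resize(im,(800,500))); import pickle; pickle.dump((im,c),open("w2.pkl","wb"))
s=sense(); print(s["tcp_pos"],s["ee_rot"])
```

```text
[0.48265065 0.1630649  0.20904514] [ 7.18533301e-01  6.95492504e-01 -2.63644709e-04 -5.53624483e-05]
```

View pics/w2.png

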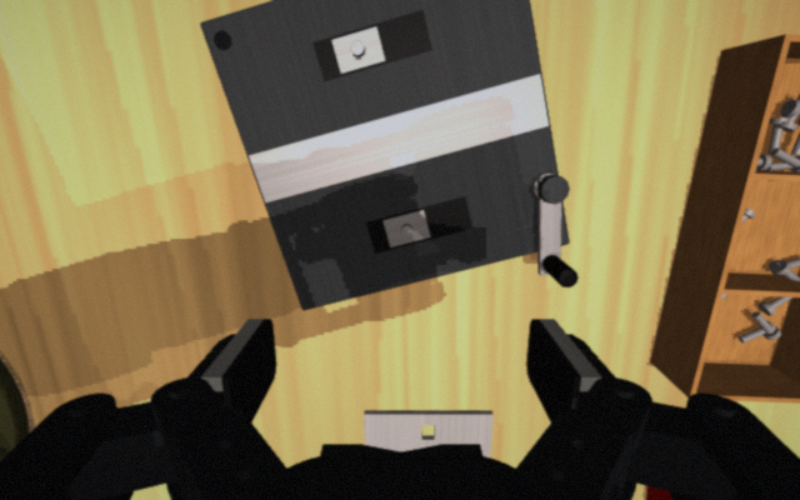

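The view shows the pins standing in bright blocks near (358,52) and (407,230) at 800 px scale, the strip corners (249,155), (541,74), (549,128) and (265,203), the keeper post at (550,188) and the knob at (561,271). The keeper is slightly swung in.

Run:
```python
from h import *
import pickle
im,c=pickle.load(open("w2.pkl","rb"))
q=lambda u,v,z:ray(c,u*.8,v*.8,z)[:2]
for n,p in dict(bl=(303,310),br=(568,242),tl=(202,23),s1=(249,155),s2=(541,74),s3=(549,128),s4=(265,203),blkU=(358.5,52),blkL=(407,230)).items(): print(n,q(*p,.025))
s=(q(249,155,.025)+q(541,74,.025)+q(549,128,.025)+q(265,203,.025))/4; print("strip ctr",s)
d=(q(541,74,.025)-q(249,155,.025)+q(549,128,.025)-q(265,203,.025)); yaw=np.arctan2(d[1],d[0]); print("yaw",np.degrees(yaw))
B=np.array([[np.cos(yaw),np.sin(yaw)],[-np.sin(yaw),np.cos(yaw)]])
for n,p,z in(("blkU",(358.5,52),.025),("blkL",(407,230),.025),("bl",(303,310),.025),("br",(568,242),.025),("tl",(202,23),.025),("post",(551,188),.055),("knobtop",(567,274),.075),("knobbot",(551,261),.04)): print(n,B@(q(*p,z)-s))
a=im[10:70,245:355];b=im[155:210,290:400]
o=np.vstack([cv2.resize(a,(660,360),interpolation=2)[:290],cv2.resize(b,(660,330),interpolation=2)[:310]]);o=np.clip(o.astype(float)*1.0,0,255).astype(np.uint8);save("pins",o)
```

```text
bl [0.40148133 0.09504871]
br [0.61154717 0.14529479]
tl [0.35327345 0.30615286]
s1 [0.37367686 0.21854048]
s2 [0.58357565 0.26694931]
s3 [0.59144346 0.23062637]
s4 [0.38114436 0.18297692]
blkU [0.45763381 0.28493678]
blkL [0.48742645 0.15874833]
strip ctr [0.48246008 0.22477327]
yaw 12.876693444589716
blkU [-0.01079428  0.06418314]
blkL [-0.00987243 -0.06547131]
bl [-0.10785188 -0.10841583]
br [ 0.10812873 -0.10624727]
tl [-0.1078021   0.10812275]
post [ 0.09280369 -0.05508758]
knobtop [ 0.08780788 -0.11008145]
knobbot [ 0.08875689 -0.11223443]
```

View pics/pins.png

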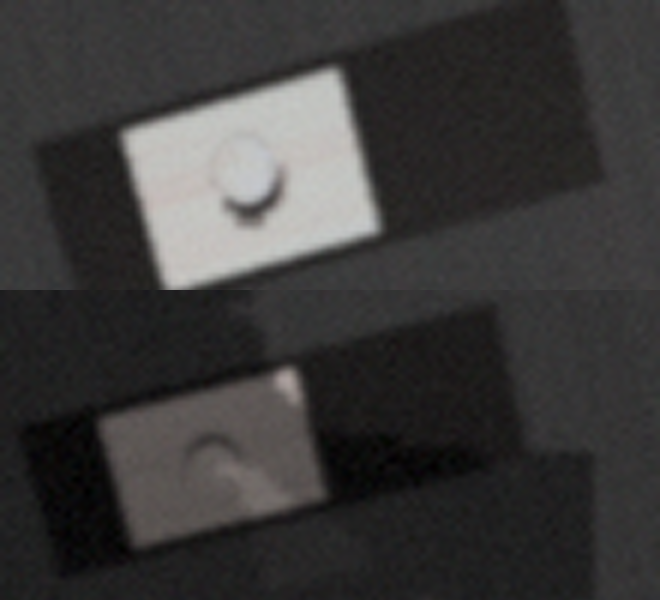

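The crop shows the upper pin's top at about image (285.8,38.3) and the lower one at (324.7,183.7).

Run:
```python
from h import *
import pickle
im,c=pickle.load(open("w2.pkl","rb"))
U=ray(c,285.8,38.3,.035);L=ray(c,324.7,183.7,.035);d=U-L
print(U,L,(U+L)/2,np.linalg.norm(d),"yaw",np.degrees(np.arctan2(-d[0],d[1])))
y=np.radians(13);B=np.array([[np.cos(y),np.sin(y)],[-np.sin(y),np.cos(y)]]);s=np.array([.4825,.2248])
P=ray(c,551*.8,188*.8,.049)[:2];K=ray(c,567*.8,274*.8,.075)[:2];K2=ray(c,551*.8,261*.8,.041)[:2]
print("post,knob",P,K,K2,B@(P-s),B@(K-s),B@(K2-s)); print("pin bed",B@(U[:2]-s),B@(L[:2]-s))
```

```text
[0.45780942 0.28582441 0.035     ] [0.48651678 0.16139385 0.035     ] [0.4721631  0.22360913 0.035     ] 0.12769916536122294 yaw 12.991384249122397
post,knob [0.58730292 0.19089537] [0.59259181 0.13702846] [0.59363559 0.13546413] [ 0.09448995 -0.05661119] [ 0.08752586 -0.11028723] [ 0.08819099 -0.11204626]
pin bed [-0.01033025  0.06501453] [-0.01034946 -0.06268464]
```

>>> apply_moves(offset=[[-0.134, 0.0125, 0.04], [-0.134, 0.0125, 0.04], [-0.134, 0.0125, 0.04], [-0.134, 0.0125, 0.04], [-0.134, 0.0125, 0.04], [-0.134, 0.0125, 0], [-0.134, 0.0125, 0], [-0.134, 0.0125, 0]], rotation=[[0, 0, 0], [0, 0, 0], [0, 0, 0], [0, 0, 0], [0, 0, 0], [0, 0, 0], [0, 0, 0], [0, 0, 0]], grip=[-1, -1, -1, -1, -1, -1, -1, -1])

```text
t: 6.0
tcp_pos: [0.4981, -0.1087, 0.1592]
ee_rot: [0.72, 0.694, -0.0, -0.0]
force: [1.6, -0.3, 0.0]
grip_width: 1.002
finger_force: 0.0
```

>>> apply_moves(offset=[[0, 0, 0.05], [0, 0, 0.15], [0, 0, 0.15], [0, 0, 0.1], [0, 0, 0.06], [0, 0, 0.03], [0, 0, 0], [0, 0, 0]], rotation=[[0, 0, 0], [0, 0, 0], [0, 0, 0], [0, 0, 0], [0, 0, 0], [0, 0, 0], [0, 0, 0], [0, 0, 0]], grip=[-1, -1, -1, -1, -1, -1, -1, -1])

```text
t: 6.67
tcp_pos: [0.4989, -0.1065, 0.0249]
ee_rot: [0.719, 0.695, 0.0, 0.0]
force: [-0.2, -0.1, 0.5]
grip_width: 1.006
finger_force: 0.0
```

>>> apply_moves(offset=[[0, 0, 0], [0, 0, 0], [0, 0, 0], [0, 0, 0], [0, 0, 0], [0, 0, 0], [0, 0, 0], [0, 0, 0]], rotation=[[0, 0, 0], [0, 0, 0], [0, 0, 0], [0, 0, 0], [0, 0, 0], [0, 0, 0], [0, 0, 0], [0, 0, 0]], grip=[1, 1, 1, 1, 1, 1, 1, 1], force=60)

```text
t: 7.33
tcp_pos: [0.499, -0.1059, 0.0246]
ee_rot: [0.719, 0.695, 0.0, 0.0]
force: [-0.9, 2.0, 6.2]
grip_width: 0.154
finger_force: 59.7
```

>>> apply_moves(offset=[[0, 0, -0.04], [0, 0, -0.08], [0, 0, -0.1], [0, 0, -0.1], [0, 0, -0.08], [0, 0, 0], [0, 0, 0], [0, 0, 0]], rotation=[[0, 0, 0], [0, 0, 0], [0, 0, -0.063], [0, 0, -0.062], [0, 0, -0.062], [0, 0, -0.062], [0, 0, 0], [0, 0, 0]], grip=[1, 1, 1, 1, 1, 1, 1, 1])

```text
t: 8.0
tcp_pos: [0.4983, -0.1057, 0.124]
ee_rot: [0.623, 0.782, -0.0, -0.0]
force: [-0.9, 0.1, -5.5]
grip_width: 0.152
finger_force: 59.0
```

>>> apply_moves(offset=[[0.06, 0.009, 0], [0.12, 0.0175, 0], [0.13, 0.019, 0], [0.13, 0.019, 0], [0.13, 0.019, 0], [0.13, 0.019, 0], [0.13, 0.019, 0], [0.13, 0.019, 0]], rotation=[[0, 0, 0], [0, 0, 0], [0, 0, 0], [0, 0, 0], [0, 0, 0], [0, 0, 0], [0, 0, 0], [0, 0, 0]], grip=[1, 1, 1, 1, 1, 1, 1, 1])

```text
t: 8.67
tcp_pos: [0.478, 0.1374, 0.1234]
ee_rot: [0.623, 0.782, -0.001, -0.001]
force: [0.5, -0.6, -5.7]
grip_width: 0.153
finger_force: 59.0
```

>>> apply_moves(offset=[[0.13, 0.019, 0], [0.11, 0.0165, 0], [0.066, 0.01, 0], [0.04, 0.006, 0], [0, 0, 0], [0, 0, 0]], rotation=[[0, 0, 0], [0, 0, 0], [0, 0, 0], [0, 0, 0], [0, 0, 0], [0, 0, 0]], grip=[1, 1, 1, 1, 1, 1])

```text
t: 9.17
tcp_pos: [0.4718, 0.2227, 0.1236]
ee_rot: [0.623, 0.782, -0.001, -0.0]
force: [-1.4, 0.1, -4.3]
grip_width: 0.156
finger_force: 59.0
```

```bash
cat > st.py <<'E'
from h import *
s=sense(); R=Ro.from_quat(s["ee_rot"]).as_matrix(); print(s["t"],s["tcp_pos"].round(4),"yaw",np.degrees(np.arctan2(R[1,0],R[0,0])).round(2),"tilt",R[:2,2].round(4),"F",s["force"].round(1),"M",s["moment"].round(2),s["finger_force"])
d=np.array([.4722,.2230,0])-s["tcp_pos"]; print("to pins, tool fs",(R.T@d/.25).round(4), (R.T@s["force"]).round(1))
E
python3 st.py; python3 -c "
from h import *
im,c=cam('wrist');save('w3',im)"
```

```text
9.1667 [0.4718 0.2227 0.1236] yaw 102.98 tilt [-0.0013 -0.0007] F [-1.4  0.1 -4.3] M [-0.02  0.02  0.  ] 58.995264172554016
to pins, tool fs [0.0008 0.0026 0.4945] [ 0.5 -1.3  4.3]
```

View pics/w3.png

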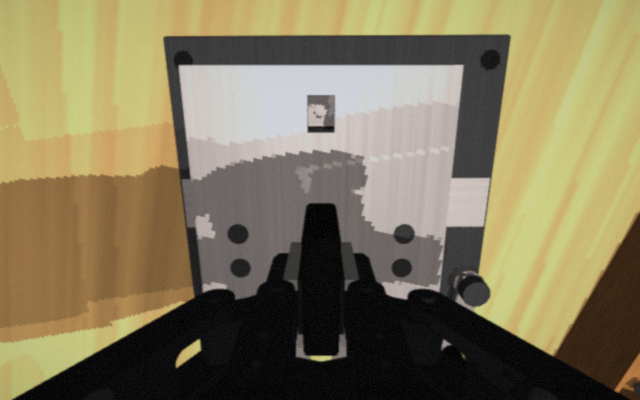

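The hole at (321,113) shows the pin through it at about (319,112), so the alignment is close. I'll check the offset by rays.

Run:
```python
from h import *
im,c=cam("wrist")
s=sense(); R=Ro.from_quat(s["ee_rot"]).as_matrix();p=s["tcp_pos"]
f=lambda u,v,z:(R.T@(ray(c,u,v,z)-p))[:2]*1000
print("hole ctr tool mm (expect 65,0)",f(321,113.5,.105)); 
for uv in((319,110),(321,112)): print("pin tool mm",uv,f(*uv,.035))
save("w4",cv2.resize(im[85:140,290:350],(600,550),interpolation=2))
```

```text
hole ctr tool mm (expect 65,0) [64.80853468  0.14867178]
pin tool mm (319, 110) [65.06534084 -0.99598137]
pin tool mm (321, 112) [63.84203141  0.26805945]
```

View pics/w4.png

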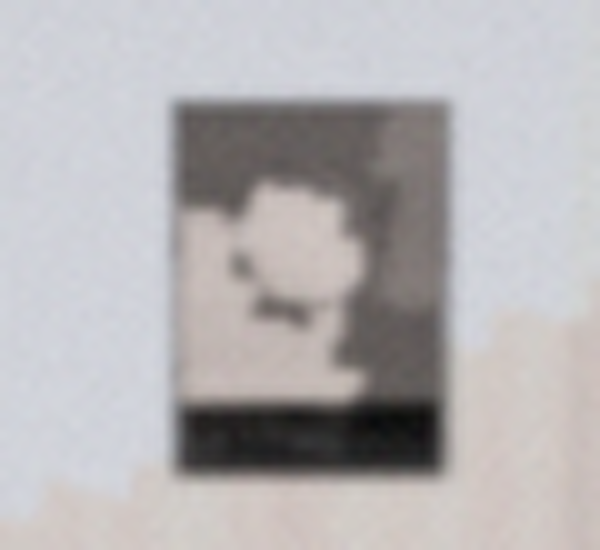

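>>> apply_moves(offset=[[0, 0, 0.06], [0, 0, 0.06], [0, 0, 0.06], [0, 0, 0.03], [0, 0, 0.016], [0, 0, 0], [0, 0, 0]], rotation=[[0, 0, 0], [0, 0, 0], [0, 0, 0], [0, 0, 0], [0, 0, 0], [0, 0, 0], [0, 0, 0]], grip=[1, 1, 1, 1, 1, 1, 1])

```text
t: 9.85
tcp_pos: [0.4724, 0.2229, 0.0683]
ee_rot: [0.623, 0.782, 0.0, 0.0]
force: [-0.3, -0.2, -3.0]
grip_width: 0.155
finger_force: 58.9
```

```bash
python3 st.py
```

```text
9.85 [0.4724 0.2229 0.0683] yaw 102.97 tilt [0.0005 0.0002] F [-0.3 -0.2 -3. ] M [ 0.02 -0.04 -0.03] 58.87974143028259
to pins, tool fs [ 0.0005 -0.001   0.2733] [-0.1 -0.3  3. ]
```

>>> apply_moves(offset=[[0, 0, 0.006], [0, 0, 0.006], [0, 0, 0.006], [0, 0, 0.006], [0, 0, 0.004], [0, 0, 0.004], [0, 0, 0.004], [0, 0, 0]], rotation=[[0, 0, 0], [0, 0, 0], [0, 0, 0], [0, 0, 0], [0, 0, 0], [0, 0, 0], [0, 0, 0], [0, 0, 0]], grip=[1, 1, 1, 1, 1, 1, 1, 1])

```text
t: 10.52
tcp_pos: [0.472, 0.2231, 0.0586]
ee_rot: [0.622, 0.783, -0.0, -0.0]
force: [0.3, -0.1, -4.8]
grip_width: 0.153
finger_force: 58.9
```

>>> apply_moves(offset=[[0, 0, 0.003], [0, 0, 0.003], [0, 0, 0]], rotation=[[0, 0, 0], [0, 0, 0], [0, 0, 0]], grip=[1, 1, 1])

```text
t: 10.77
tcp_pos: [0.472, 0.2231, 0.0572]
ee_rot: [0.622, 0.783, -0.0, -0.0]
force: [0.4, -0.4, -4.3]
grip_width: 0.156
finger_force: 58.9
```

>>> apply_moves(offset=[[0, 0, 0.004], [0, 0, 0.004], [0, 0, 0.004], [0, 0, 0.004], [0, 0, 0.003], [0, 0, 0.003], [0, 0, 0], [0, 0, 0]], rotation=[[0, 0, 0], [0, 0, 0], [0, 0, 0], [0, 0, 0], [0, 0, 0], [0, 0, 0], [0, 0, 0], [0, 0, 0]], grip=[1, 1, 1, 1, 1, 1, 1, 1])

```text
t: 11.43
tcp_pos: [0.4721, 0.2231, 0.0518]
ee_rot: [0.623, 0.783, -0.0, -0.0]
force: [-0.6, -1.0, -3.8]
grip_width: 0.153
finger_force: 58.9
```

```bash
python3 st.py
```

```text
11.4333 [0.4721 0.2231 0.0518] yaw 103.0 tilt [-0. -0.] F [-0.6 -1.  -3.8] M [0.   0.05 0.02] 58.94324004650116
to pins, tool fs [-0.0006  0.0003  0.2071] [-0.9 -0.8  3.8]
```

Both pins have entered their holes with no contact force. I'll lower the last 2 mm slowly.

>>> apply_moves(offset=[[0, 0, 0.002], [0, 0, 0.002], [0, 0, 0.002], [0, 0, 0.002], [0, 0, 0], [0, 0, 0]], rotation=[[0, 0, 0], [0, 0, 0], [0, 0, 0], [0, 0, 0], [0, 0, 0], [0, 0, 0]], grip=[1, 1, 1, 1, 1, 1])

```text
t: 11.93
tcp_pos: [0.4721, 0.2231, 0.0498]
ee_rot: [0.623, 0.783, 0.0, -0.0]
force: [0.8, -0.5, -4.5]
grip_width: 0.154
finger_force: 59.1
```

>>> apply_moves(offset=[[0, 0, 0.001], [0, 0, 0.001], [0, 0, 0.001], [0, 0, 0.001], [0, 0, 0], [0, 0, 0]], rotation=[[0, 0, 0], [0, 0, 0], [0, 0, 0], [0, 0, 0], [0, 0, 0], [0, 0, 0]], grip=[1, 1, 1, 1, 1, 1])

```text
t: 12.43
tcp_pos: [0.4721, 0.2231, 0.0496]
ee_rot: [0.622, 0.783, 0.0, 0.0]
force: [-6.0, -3.2, 9.4]
grip_width: 0.153
finger_force: 61.2
```

The template bottoms out at z = 0.0496, as predicted for home. I'll relieve the load, open and rise.

>>> apply_moves(offset=[[0, 0, -0.002], [0, 0, 0], [0, 0, 0], [0, 0, 0], [0, 0, 0], [0, 0, 0], [0, 0, 0], [0, 0, 0]], rotation=[[0, 0, 0], [0, 0, 0], [0, 0, 0], [0, 0, 0], [0, 0, 0], [0, 0, 0], [0, 0, 0], [0, 0, 0]], grip=[1, 0.2, -0.2, -0.5, -0.5, -0.5, -0.5, -0.5])

```text
t: 13.1
tcp_pos: [0.4721, 0.2231, 0.0493]
ee_rot: [0.623, 0.783, 0.0, 0.0]
force: [0.4, -0.5, -0.3]
grip_width: 0.747
finger_force: 0.0
```

>>> apply_moves(offset=[[0, 0, -0.03], [0, 0, -0.06], [0, 0, -0.12], [0, 0, -0.12], [0, 0, -0.12], [-0.12, 0, 0], [-0.12, 0, 0], [0, 0, 0]], rotation=[[0, 0, 0], [0, 0, 0], [0, 0, 0], [0, 0, 0], [0, 0, 0], [0, 0, 0], [0, 0, 0], [0, 0, 0]], grip=[-0.5, -0.5, -0.5, -0.5, -0.5, 1, 1, 1])

```text
t: 13.77
tcp_pos: [0.4864, 0.1615, 0.1629]
ee_rot: [0.623, 0.782, 0.0, 0.001]
force: [1.1, 0.1, -0.1]
grip_width: 0.331
finger_force: 0.0
```

```bash
python3 st.py
python3 - <<'E'
from h import *
im,c=cam('wrist');save('w5',cv2.resize(im,(800,500)))
import pickle; pickle.dump((im,c),open("w5.pkl","wb"))
E
```

```text
13.7667 [0.4864 0.1615 0.1629] yaw 102.88 tilt [ 0.0014 -0.0004] F [ 1.1  0.1 -0.1] M [ 0.02 -0.01  0.01] 0.0
to pins, tool fs [ 0.2531 -0.0013  0.6513] [-0.1  1.1  0.1]
```

View pics/w5.png

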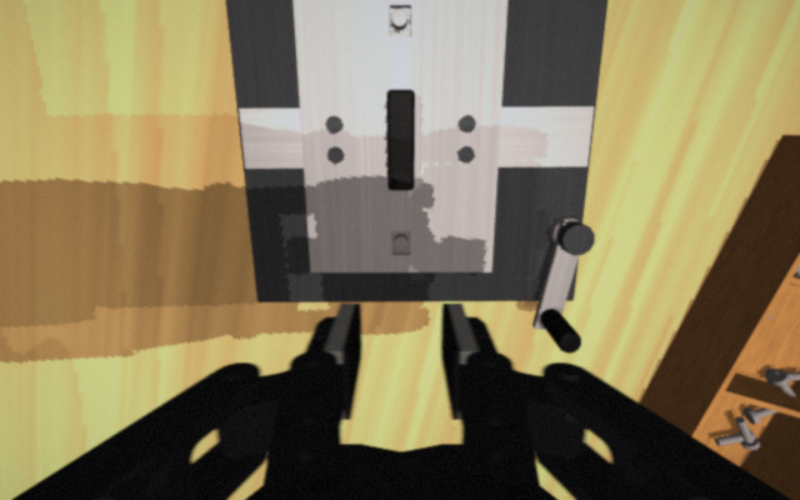

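The template is home: both pins show in their holes at (401,18) and (401,243), and the plate's edges are parallel to the bed. The keeper post is at (572,236), the knob base at (548,320) and the knob top at (569,341), all at 800 px scale.

Run:
```python
from h import *
import pickle
im,c=pickle.load(open("w5.pkl","rb"))
q=lambda u,v,z:ray(c,u*.8,v*.8,z)[:2]
corn=[q(258,301,.025),q(573,300,.025)]
S=[q(239,107,.025),q(594,106,.025),q(588,167,.025),q(246,168,.025)]
ctr=sum(S)/4; d=S[1]-S[0]; y=np.radians(13);B=np.array([[np.cos(y),np.sin(y)],[-np.sin(y),np.cos(y)]])
print("ctr",ctr,np.degrees(np.arctan2(d[1],d[0])),np.linalg.norm(d))
s=np.array([.4825,.2248])
for n,p in dict(cornl=q(258,301,.025),cornr=q(573,300,.025),post=q(574,237,.049),postb=q(569,233,.04),ktop=q(569,341,.075),kbot=q(549,320,.04)).items(): print(n,p,B@(p-s),B@(p-ctr))
ax=s+B.T@[.098,-.06]; print("axis",ax)
```

```text
ctr [0.48223865 0.22601343] 13.013540509943738 0.21495663128181872
cornl [0.40107349 0.09623391] [-0.10826063 -0.10695397] [-0.10827893 -0.10819509]
cornr [0.6120311  0.14489775] [ 0.10823713 -0.10699252] [ 0.10821883 -0.10823364]
post [0.58664578 0.1910964 ] [ 0.09389487 -0.05626748] [ 0.09387656 -0.0575086 ]
postb [0.58698387 0.19147792] [ 0.09431012 -0.0559718 ] [ 0.09429181 -0.05721292]
ktop [0.59217886 0.13559383] [ 0.08680078 -0.1115922 ] [ 0.08678247 -0.11283332]
kbot [0.59348154 0.13254729] [ 0.08738475 -0.11485369] [ 0.08736644 -0.11609481]
axis [0.59148533 0.188383  ]
```

>>> apply_moves(offset=[[0, 0, 0], [0, 0, 0], [-0.034, 0.106, 0], [-0.034, 0.106, 0], [-0.035, 0.106, 0], [-0.035, 0.106, 0], [0, 0, 0], [0, 0, 0]], rotation=[[0, 0, 0.083], [0, 0, 0.082], [0, 0, 0], [0, 0, 0], [0, 0, 0], [0, 0, 0], [0, 0, 0], [0, 0, 0]], grip=[0.1, 0.1, 0.1, 0.1, 0.1, 0.1, 0.1, 0.1])

```text
t: 14.48
tcp_pos: [0.5936, 0.1362, 0.1613]
ee_rot: [0.688, 0.726, -0.0, -0.0]
force: [-0.4, 0.0, -0.1]
grip_width: 0.449
finger_force: 0.0
```

```bash
python3 st.py
python3 - <<'E'
from h import *
im,c=cam('wrist');save('w6',im)
E
```

```text
14.4833 [0.5936 0.1362 0.1613] yaw 93.07 tilt [-0.0009  0.    ] F [-0.4  0.  -0.1] M [-0.   -0.   -0.04] 0.0
to pins, tool fs [ 0.3726 -0.4656  0.6455] [ 0.  -0.4  0.1]
```

View pics/w6.png

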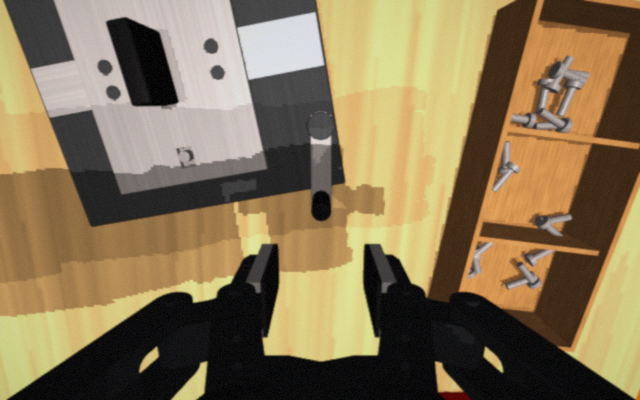

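The view shows the keeper arm upright in the image at column 320 and the knob (321,206) midway between the fingers, so yaw and lateral position are right. I'll descend with the open fingers either side of the knob.

>>> apply_moves(offset=[[-0.014, 0, 0.06], [0, 0, 0.08], [0, 0, 0.08], [0, 0, 0.08], [0, 0, 0.06], [0, 0, 0.04], [0, 0, 0.03], [0, 0, 0]], rotation=[[0, 0, 0], [0, 0, 0], [0, 0, 0], [0, 0, 0], [0, 0, 0], [0, 0, 0], [0, 0, 0], [0, 0, 0]], grip=[0.1, 0.1, 0.1, 0.1, 0.1, 0.1, 0.1, 0.1])

```text
t: 15.2
tcp_pos: [0.5927, 0.1328, 0.0534]
ee_rot: [0.688, 0.726, -0.001, -0.0]
force: [-0.3, -0.0, -0.3]
grip_width: 0.452
finger_force: 0.0
```

>>> apply_moves(offset=[[0, 0, 0], [0, 0, 0], [0, 0, 0]], rotation=[[0, 0, 0], [0, 0, 0], [0, 0, 0]], grip=[0.45, 0.45, 0.45], force=20)

```text
t: 15.45
tcp_pos: [0.5939, 0.1325, 0.0553]
ee_rot: [0.688, 0.726, 0.001, 0.0]
force: [0.1, -0.9, 0.1]
grip_width: 0.274
finger_force: 0.0
```

```bash
python3 st.py
```

```text
15.45 [0.5939 0.1325 0.0553] yaw 93.1 tilt [0.0015 0.0002] F [ 0.1 -0.9  0.1] M [-0.01  0.01  0.02] 0.0
to pins, tool fs [ 0.3876 -0.4668  0.2206] [-0.9  0.1 -0.1]
```

>>> apply_moves(offset=[[0.0007, -0.0176, 0], [0.0007, -0.0176, 0], [0.0007, -0.0176, 0], [0.0007, -0.0176, 0], [0.0007, -0.0176, 0], [0.0007, -0.0176, 0]], rotation=[[0, 0, 0.075], [0, 0, 0.075], [0, 0, 0.075], [0, 0, 0.075], [0, 0, 0.075], [0, 0, 0.075]], grip=[0.45, 0.45, 0.45, 0.45, 0.45, 0.45])

```text
t: 15.95
tcp_pos: [0.5681, 0.1371, 0.0551]
ee_rot: [0.839, 0.544, 0.001, 0.0]
force: [2.3, -1.6, -0.9]
grip_width: 0.274
finger_force: 1.2
```

```bash
cat > k.py <<'E'
from h import *
s=sense(); y=np.radians(13);B=np.array([[np.cos(y),np.sin(y)],[-np.sin(y),np.cos(y)]])
R=Ro.from_quat(s["ee_rot"]).as_matrix(); p=B@(s["tcp_pos"][:2]-[.4825,.2248])-[.098,-.06]
print(s["t"],"r",np.hypot(*p),"theta",np.degrees(np.arctan2(-p[0],-p[1])),"from yaw",103-np.degrees(np.arctan2(R[1,0],R[0,0])),"z",s["tcp_pos"][2],"Ftool",(R.T@s["force"]).round(1),s["grip_width"])
E
python3 k.py
```

```text
15.95 r 0.05638641269331445 theta 37.479553413550974 from yaw 37.135783697246055 z 0.05511365952456733 Ftool [-0.5  2.7  0.9] 0.2744437917033759
```

The radius holds and the knob is being pushed at about 2.7 N. I'll carry on.

>>> apply_moves(offset=[[0.0007, -0.0176, 0], [0.0007, -0.0176, 0], [0.0007, -0.0176, 0], [0.0007, -0.0176, 0], [0.0007, -0.0176, 0], [0.0007, -0.0176, 0], [0.0007, -0.0176, 0], [0.0007, -0.0176, 0]], rotation=[[0, 0, 0.075], [0, 0, 0.075], [0, 0, 0.075], [0, 0, 0.075], [0, 0, 0.075], [0, 0, 0.075], [0, 0, 0.075], [0, 0, 0.075]], grip=[0.45, 0.45, 0.45, 0.45, 0.45, 0.45, 0.45, 0.45])

```text
t: 16.62
tcp_pos: [0.5421, 0.1601, 0.055]
ee_rot: [0.966, 0.258, 0.0, 0.0]
force: [-1.2, -3.3, 1.1]
grip_width: 0.271
finger_force: 1.4
```

>>> apply_moves(offset=[[0.0007, -0.0176, 0], [0.0007, -0.0176, 0], [0.0007, -0.0176, 0], [0.0003, -0.008, 0], [0, 0, 0]], rotation=[[0, 0, 0.075], [0, 0, 0.075], [0, 0, 0.075], [0, 0, 0.034], [0, 0, 0]], grip=[0.45, 0.45, 0.45, 0.45, 0.45])

```text
t: 17.03
tcp_pos: [0.5363, 0.1746, 0.0549]
ee_rot: [0.992, 0.126, 0.0, 0.0]
force: [-0.0, 0.5, 0.1]
grip_width: 0.276
finger_force: 0.0
```

```bash
python3 k.py
```

```text
17.0333 r 0.05687227144095881 theta 88.97036534228091 from yaw 88.52452647683037 z 0.054867591324641085 Ftool [ 0.1 -0.5 -0.1] 0.27553449606529923
```

>>> apply_moves(offset=[[0, -0.006, 0], [0, -0.006, 0], [0, -0.006, 0], [0, -0.004, 0]], rotation=[[0, 0, 0.026], [0, 0, 0], [0, 0, 0], [0, 0, 0]], grip=[0.45, 0.45, 0.45, 0.45])

```text
t: 17.37
tcp_pos: [0.535, 0.1797, 0.0545]
ee_rot: [0.993, 0.114, 0.0, 0.0]
force: [-0.6, -1.8, 1.2]
grip_width: 0.274
finger_force: 1.1
```

```bash
python3 k.py
```

```text
17.3667 r 0.05712347401040136 theta 94.29835473877812 from yaw 89.9220539080756 z 0.054487987680049046 Ftool [-1.   1.6 -1.2] 0.2738969030332764
```

>>> apply_moves(offset=[[0, -0.004, 0], [0, -0.004, 0], [0, -0.003, 0], [0, 0, 0]], rotation=[[0, 0, 0], [0, 0, 0], [0, 0, 0], [0, 0, 0]], grip=[0.45, 0.45, 0.45, 0.45])

```text
t: 17.7
tcp_pos: [0.5343, 0.1826, 0.0543]
ee_rot: [0.994, 0.113, 0.0, -0.0]
force: [-1.7, -1.5, 0.6]
grip_width: 0.28
finger_force: 0.4
```

```bash
python3 k.py
```

```text
17.7 r 0.0574606210924802 theta 97.20106191501687 from yaw 89.9786918701084 z 0.05430117520299683 Ftool [-2.   1.1 -0.6] 0.2803935410803321
```

>>> apply_moves(offset=[[0, -0.004, 0], [0, -0.004, 0], [0, 0, 0]], rotation=[[0, 0, 0], [0, 0, 0], [0, 0, 0]], grip=[0.45, 0.45, 0.45])

```text
t: 17.95
tcp_pos: [0.534, 0.1839, 0.0543]
ee_rot: [0.994, 0.113, -0.0, 0.0]
force: [0.9, -5.6, 0.6]
grip_width: 0.272
finger_force: 3.1
```

```bash
python3 k.py
```

```text
17.95 r 0.05770722643627582 theta 98.55765138255653 from yaw 89.9927585287898 z 0.05425097212805438 Ftool [-0.4  5.7 -0.6] 0.27212368216135263
```

>>> apply_moves(offset=[[0, -0.004, 0], [0, 0, 0], [0, 0, 0]], rotation=[[0, 0, 0], [0, 0, 0], [0, 0, 0]], grip=[0.45, 0.45, 0.45])

```text
t: 18.2
tcp_pos: [0.5339, 0.1841, 0.0543]
ee_rot: [0.994, 0.113, -0.0, 0.001]
force: [1.5, -13.5, 1.3]
grip_width: 0.275
finger_force: 6.4
```

```bash
python3 k.py
```

```text
18.2 r 0.05772964439885615 theta 98.75260083603199 from yaw 90.01382583625258 z 0.054262185235630186 Ftool [-1.5 13.5 -1.3] 0.2748394158589144
```

The arm is hard against the stop: the force rose with no further motion. I'll back off to centre on the knob, open a little and rise.

>>> apply_moves(offset=[[0, 0.01, 0], [0, 0.013, 0], [0, 0, 0], [0, 0, 0], [0, 0, -0.04], [0, 0, -0.08], [0, 0, -0.12], [0, 0, -0.12]], rotation=[[0, 0, 0], [0, 0, 0], [0, 0, 0], [0, 0, 0], [0, 0, 0], [0, 0, 0], [0, 0, 0], [0, 0, 0]], grip=[0.45, 0.45, 0.1, 0.1, 0.1, 0.1, 0.1, 0.1])

```text
t: 18.87
tcp_pos: [0.5345, 0.1799, 0.1457]
ee_rot: [0.994, 0.113, -0.0, 0.0]
force: [0.5, -0.0, 0.5]
grip_width: 0.45
finger_force: 0.0
```

>>> apply_moves(offset=[[-0.1, 0, -0.08], [-0.1, 0, -0.08], [-0.1, 0, 0], [0, 0, 0]], rotation=[[0, 0, 0], [0, 0, 0], [0, 0, 0], [0, 0, 0]], grip=[0.1, 0.1, 0.1, 0.1])

```text
t: 19.2
tcp_pos: [0.4593, 0.1626, 0.1861]
ee_rot: [0.994, 0.114, 0.001, -0.0]
force: [-0.6, -0.4, 0.6]
grip_width: 0.452
finger_force: 0.0
```

```bash
python3 k.py
python3 - <<'E'
from h import *
im,c=cam('wrist');save('w7',im)
E
```

```text
19.2 r 0.13468477303524304 theta 91.9824878770684 from yaw 89.96353188641636 z 0.1861275466142731 Ftool [-0.6  0.2 -0.6] 0.4523825424224787
```

View pics/w7.png

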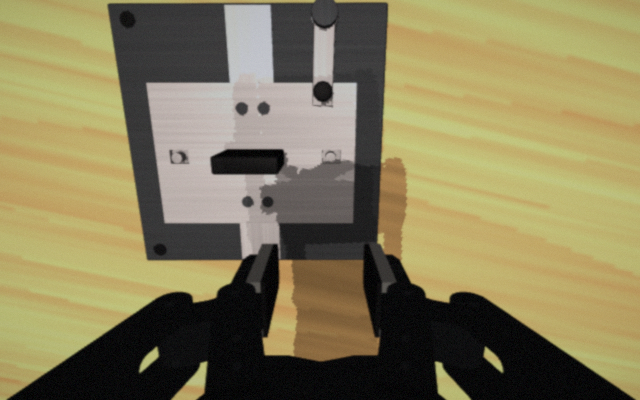

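The picture shows the keeper arm lying along the bed's -x, from the post (323,12) to the knob (322,92), over the template's edge. The pins stand in both holes at (179,157) and (331,157), and the gripper is clear.

```bash
python3 -c "
from plant import *
print(job_done())"
```

```text
the job is handed in; nothing more can be done
None
```

The template lies home over both pins, the keeper arm is swung to its stop over the template's edge, the gripper is clear of everything, and the job was handed in at about 19 s of the 72 s allowed.

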